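# Pack four electronic spares into their fitted trays

### The job

Pack the spare parts: stand each of the four loose electronic parts upright in the tray whose recess is cut to its shape and size, sitting flat on the recess floor. Leave the spray bottle and the barcode scanner where they are.

Things in the scene. Friction and masses are not known exactly. Their poses are not given: they have to be found in the camera images.
- large_capacitor: Large capacitor: upright aluminium cylinder, 50 mm diameter, 55 mm high, black top with two low terminal studs (another 4 mm). Mass about 160 g. Belongs in the tray with the large round recess. Origin: centre of its underside; z up. Stands upright on the bench at the start.
- small_capacitor: Small capacitor: upright aluminium cylinder, 30 mm diameter, 55 mm high, black top with two low terminal studs (another 4 mm). Mass about 60 g. Belongs in the tray with the small round recess. Origin: centre of its underside; z up. Stands upright on the bench at the start.
- heat_sink: Heat sink: aluminium block, square from above, 50 x 50 mm, 45 mm high, with seven upright fins that run along its x axis; firm to grip on either pair of sides. Mass about 150 g. Belongs in the tray with the square recess, fins either way. Origin: centre of its underside; z up. Stands upright on the bench at the start.
- power_module: Power module: oblong aluminium block, 66 mm long (its x axis), 30 mm wide (its y axis), 50 mm high, black top with a row of four brass studs (another 4 mm). Mass about 180 g. Belongs in the tray with the oblong recess, either end first. Origin: centre of its underside; z up. Stands upright on the bench at the start.
- tray_large_round: Fixed black plastic packing tray, 110 x 110 mm, 18 mm high, with one recess in the middle of its top, 12 mm deep, with a white liner on its floor: round, 66 mm diameter. Origin: centre of the tray's underside, directly below the recess's centre; z up. The recess floor is 6 mm above the origin, the rim 18 mm.
- tray_small_round: Fixed black plastic packing tray, 110 x 110 mm, 18 mm high, with one recess in the middle of its top, 12 mm deep, with a white liner on its floor: round, 46 mm diameter. Origin: centre of the tray's underside, directly below the recess's centre; z up. The recess floor is 6 mm above the origin, the rim 18 mm.
- tray_square: Fixed black plastic packing tray, 110 x 110 mm, 18 mm high, with one recess in the middle of its top, 12 mm deep, with a white liner on its floor: square, 66 x 66 mm, sides parallel to the tray's x and y axes. Origin: centre of the tray's underside, directly below the recess's centre; z up. The recess floor is 6 mm above the origin, the rim 18 mm.
- tray_oblong: Fixed black plastic packing tray, 110 x 110 mm, 18 mm high, with one recess in the middle of its top, 12 mm deep, with a white liner on its floor: oblong, 82 mm along the tray's x axis and 46 mm along its y axis. Origin: centre of the tray's underside, directly below the recess's centre; z up. The recess floor is 6 mm above the origin, the rim 18 mm.
- spray_bottle: Bystander, to be left alone: loose white round bottle (closed) with a paper label and grey cap, 60 mm diameter, 170 mm tall, at the right-hand side of the work. Origin: centre of its underside.
- scanner: Bystander, to be left alone: loose grey and black hand-held barcode scanner lying on the bench at the left-hand side of the work, about 185 mm long, 55 mm wide, 36 mm high. Origin: underside of its grey head; the handle runs 135 mm along its x axis.
Things that resemble listed ones, but are neither listed nor needed, are in the scene too. Leave any purple or turquoise look-alike of the tray_square alone.

How it is judged:
By the outcome, as a careful person would: the job done as asked, in the order asked, and still so for the second after the job is handed in, with the robot touching nothing.
It also fails if it takes over 104 s, if anything falls off the work surface, if the arm or the gripper's body presses on something with over 40 N, if the wrist force passes 120 N, or if a joint passes its speed limit or range.

### The arm

A 7-joint arm with a two-finger parallel gripper is mounted at the origin on the work surface. World frame = base frame: x ahead of the robot, y to its left, z up, the work surface at z = 0. Lengths are in m, angles in rad, forces in N, time in s.
With the tool pointing down it reaches from about 0.425 to 0.875 m from the base axis. Payload 8.4 kg.
Tool frame: the origin (TCP) lies where the fingers leave the gripper's body, on its centre line; the fingertips stand 73 mm ahead of it and the grasp point (between the pads) lies 54 mm ahead of it; z points along the fingers, y is the line along which they close (so a half turn about z gives the same grasp; the last joint's range is limited). The gripper opens to 85 mm and grips with 20 to 120 N. Pads are 22 mm wide; open, the fingers measure 114 mm over their backs; the gripper's body (76 mm by 85 mm) begins 54 mm behind the grasp point. The pads swing forward as they close: fully open they stand 13 mm farther back than shut.
Start: joints at [-1.246, 0.333, 0.04, 1.465, -0.013, 1.343, -0.059], TCP at [0.267, 0.592, 0.304] pointing down, gripper open.
Joint ranges: [-2.58, 2.58], [-0.38, 2.09], [-1.3, 1.39], [0.25, 2.4], [-1.5, 4.64], [0.08, 2.09], [-2.65, 2.65]. Speed limits (rad/s): [2.22, 2.22, 2.79, 2.79, 3.14, 3.14, 3.14].

### API

Orientations are given as a unit quaternion [x, y, z, w].
In Python, from rig import arm gives the robot as it stands. Calls block until the motion is done:
- arm.reach(position, orientation): joint-space move of the TCP to a pose.
- arm.move_straight(position, ori=None, feed=0.15, max_force=None): straight line of the TCP; ori=None keeps the orientation; feed is the mean speed in m/s. With max_force (N) it stops when the force on the tool has changed by that much, and returns True; else False.
- arm.movej(angles): joint-space move.
- arm.set_gripper(opening, grasp_force=None): opening from 0.0 (shut) to 1.0 (fully open); grasp_force is the grip in N (None keeps the last); returns when the fingers have stopped.
- arm.pause(seconds).
- arm.solve_ik(position, orientation): joint angles nearest the present ones, or None.
- arm.state(): the state.
- arm.read_camera(name): name is "scene" or "side" or "wrist"; returns the picture (420x560x3 uint8, red, green, blue); there is no depth.
- arm.camera_model(name): a dict with "camera_matrix" (3x3 intrinsics, pixels), "R" (3x3) and "t" (3): a world point X has camera coordinates R X + t; the wrist camera has in their place "mount" (4x4, takes a point from camera to tool coordinates, whose origin is the TCP and whose axes are the flange's). Camera axes: x right, y down, z forward; pixel columns grow to the right and rows downward; lengths in m; the calibration is good to about 2 mm. The wrist camera is an equidistant fisheye: a pixel r from the principal point sees the ray r / f radians off the axis. A picture is of the moment at which its call begins: read the wrist's pose just before it. camera_model takes no time and is no camera call.
A pose or a line that the arm cannot do raises arm.PlanningError and nothing moves.
- arm.sign_off(): hands the job in; it is judged then, once.
The state is a dict: "time": time; "joints": joint angles; "joint_velocities": joint speeds; "tau": joint torques, N m; "eef_pos": TCP position; "eef_rot": TCP orientation; "contact_force": force on the tool from outside, world axes, zero at the start; "wrist_torque": the same for the moment, N m; "opening": opening from 0.0 (shut) to 1.0 (fully open); "grasp_force": force on a finger pad.
Only numpy, scipy, OpenCV 4.12 (cv2) and the standard library are available. Lean on these libraries where they do the work, as an engineer would, in place of code of your own. Each camera call takes 0.05 s, during which the arm holds its last target. There are 200 camera calls.

## Working session

There is one attempt and no reset: what is moved stays moved. The work goes in short steps, each a Python script; the robot and the scene stay as the last script left them, time stands still between calls to the robot, and variables do not carry over. Pictures are saved under pics/ and viewed, at most 14 in all, crops included, and the job is handed in when it is done.

```bash
mkdir -p pics; ls; python3 - <<'E'
from rig import arm
import cv2,numpy as np
s=arm.state();print(s['time'],s['eef_pos'],s['eef_rot'])
for n in("scene","side","wrist"):
    cv2.imwrite(f"pics/{n}0.png",arm.read_camera(n)[:,:,::-1]);m=arm.camera_model(n)
    print(n,{k:np.round(v,3).tolist() if not isinstance(v,str) else v for k,v in m.items()})
E
```

```text
pics
0.0 [0.26717026 0.59217873 0.3030199 ] [ 2.10315157e-01  9.77633305e-01 -7.99858672e-04 -1.27575060e-04]
scene {'camera_matrix': [[522.327, 0.0, 277.207], [0.0, 522.327, 212.072], [0.0, 0.0, 1.0]], 'R': [[-0.709, 0.705, -0.007], [0.491, 0.487, -0.722], [-0.506, -0.515, -0.692]], 't': [0.322, -0.182, 1.641]}
side {'camera_matrix': [[523.107, 0.0, 280.711], [0.0, 523.107, 198.848], [0.0, 0.0, 1.0]], 'R': [[0.943, -0.332, -0.026], [-0.184, -0.455, -0.871], [0.278, 0.826, -0.49]], 't': [-0.433, 0.113, 1.646]}
wrist {'camera_matrix': [[325.192, 0.0, 277.355], [0.0, 325.192, 205.481], [0.0, 0.0, 1.0]], 'mount': [[0.0, -0.954, -0.299, 0.076], [1.0, 0.0, -0.0, 0.001], [0.0, -0.299, 0.954, -0.071], [0.0, 0.0, 0.0, 1.0]]}
```

View pics/scene0.png

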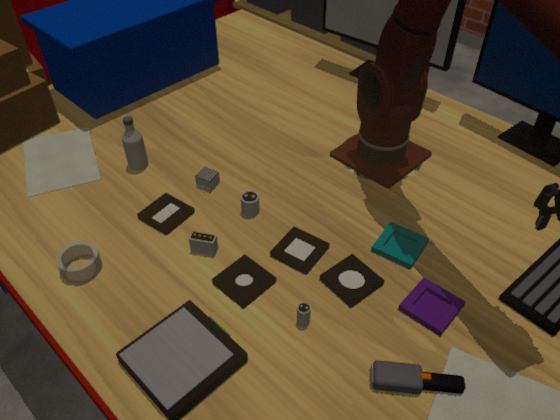

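View pics/side0.png

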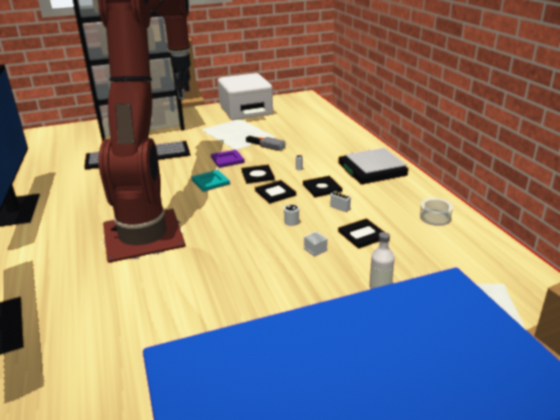

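View pics/wrist0.png

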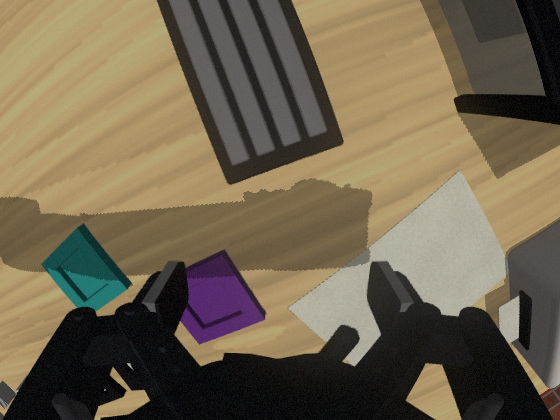

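The scene view shows the heat sink at (207,179), large capacitor (250,204), power module (204,243) and small capacitor (303,316). The trays are oblong (166,213), small round (244,281), square (300,250) and large round (352,280). The bottle is at (135,150) and the scanner at (415,378). The side view agrees. The wrist view only shows the look-alikes.

```bash
cat > h.py <<'E'
from rig import arm
import numpy as np,cv2
from scipy.spatial.transform import Rotation as Ro
def ray(n,p,s=None):
    m=arm.camera_model(n);K=m['camera_matrix'];x=np.array([(p[0]-K[0][2])/K[0][0],(p[1]-K[1][2])/K[1][1]])
    if n!='wrist':
        R=np.array(m['R']);return -R.T@np.array(m['t']),R.T@np.array([*x,1])
    r=np.hypot(*x);d=np.array([*(x/max(r,1e-9)*np.sin(r)),np.cos(r)])
    M=np.array(m['mount']);Rt=Ro.from_quat(s['eef_rot']).as_matrix()
    return Rt@M[:3,3]+s['eef_pos'],Rt@M[:3,:3]@d
def cast(n,p,z,s=None):
    o,d=ray(n,p,s);return (o+d*(z-o[2])/d[2])[:2]
def down(yaw): # tool x along world yaw, z down; tool y = yaw-90deg
    c,s=np.cos(yaw),np.sin(yaw)
    return Ro.from_matrix(np.array([[c,s,0],[s,-c,0],[0,0,-1]])).as_quat()
E
python3 - <<'E'
from h import *
for k,p,z in[('heat',(207,179),.025),('big',(250,204),.028),('pm',(204,243),.025),('small',(303,316),.03),('t_ob',(166,213),.014),('t_sr',(244,281),.01),('t_sq',(300,250),.01),('t_lr',(352,280),.01),('bottle',(136,158),.05),('scan',(397,378),.02),('turq',(400,245),.01)]:
    q=cast('scene',p,z);print(k,q.round(3),np.hypot(*q).round(3))
print(Ro.from_quat(arm.state()['eef_rot']).as_matrix().round(2))
for x,y,h in[(.45,0,.45),(.5,-.05,.4),(.5,.1,.4),(.42,0,.4)]:
  for yaw in(0,np.pi,np.pi/2,-np.pi/2):print(x,y,h,yaw,arm.solve_ik([x,y,h],down(yaw)) is not None)
E
```

```text
heat [ 0.477 -0.267] 0.547
big [ 0.464 -0.097] 0.474
pm [ 0.644 -0.075] 0.648
small [0.631 0.259] 0.682
t_ob [ 0.641 -0.245] 0.686
t_sr [0.647 0.08 ] 0.652
t_sq [0.478 0.107] 0.49
t_lr [0.461 0.263] 0.53
bottle [ 0.581 -0.467] 0.746
scan [0.601 0.495] 0.778
turq [0.284 0.278] 0.397
[[-0.91  0.41 -0.  ]
 [ 0.41  0.91 -0.  ]
 [-0.   -0.   -1.  ]]
0.45 0 0.45 0 True
0.45 0 0.45 3.141592653589793 True
0.45 0 0.45 1.5707963267948966 True
0.45 0 0.45 -1.5707963267948966 False
0.5 -0.05 0.4 0 True
0.5 -0.05 0.4 3.141592653589793 True
0.5 -0.05 0.4 1.5707963267948966 True
0.5 -0.05 0.4 -1.5707963267948966 False
0.5 0.1 0.4 0 True
0.5 0.1 0.4 3.141592653589793 True
0.5 0.1 0.4 1.5707963267948966 True
0.5 0.1 0.4 -1.5707963267948966 False
0.42 0 0.4 0 True
0.42 0 0.4 3.141592653589793 True
0.42 0 0.4 1.5707963267948966 True
0.42 0 0.4 -1.5707963267948966 False
```

```bash
python3 - <<'E'
from h import *
import json
arm.reach([.5,0,.4],down(0));s=arm.state()
cv2.imwrite("pics/w1.png",arm.read_camera('wrist')[:,:,::-1])
json.dump({k:np.array(s[k]).tolist() for k in('eef_pos','eef_rot')},open('w1.json','w'));print(s['time'],s['eef_pos'],s['joints'])
im=cv2.imread('pics/w1.png');cv2.imwrite('pics/w1b.png',cv2.resize(im,(800,600),interpolation=cv2.INTER_CUBIC))
E
```

```text
2.4417 [0.50007458 0.00102574 0.39986636] [-0.79397237 -0.04774393  0.68662639  1.69250528  0.03057812  1.48631551
 -1.67908344]
```

View pics/w1b.png

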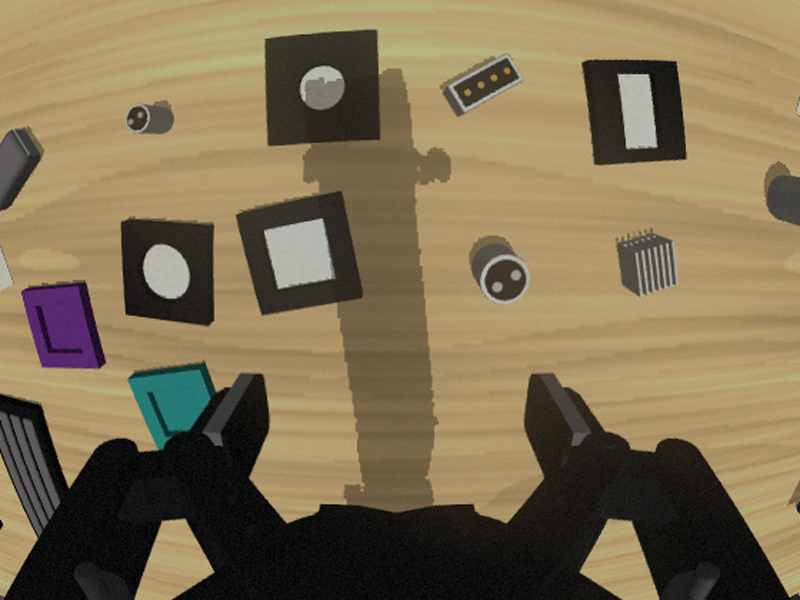

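The wrist view shows everything clearly (800-px frame): small round tray (322,88), power module (483,85), oblong tray (635,112), large round (168,272), square (300,253), large capacitor (500,275), heat sink (648,264), small capacitor (150,118). I'll take two closer views to measure from.

```bash
python3 - <<'E'
from h import *
import json
for n,p in(('w3',[.53,.2,.28]),('w2',[.53,-.17,.28])):
    arm.reach(p,down(0));arm.pause(.2);s=arm.state()
    im=arm.read_camera('wrist')[:,:,::-1]
    cv2.imwrite(f"pics/{n}.png",im);cv2.imwrite(f'pics/{n}b.png',cv2.resize(im,(800,600),interpolation=cv2.INTER_CUBIC))
    json.dump({k:np.array(s[k]).tolist() for k in('eef_pos','eef_rot')},open(n+'.json','w'));print(s['time'])
E
```

```text
3.625
5.2583
```

View pics/w2b.png

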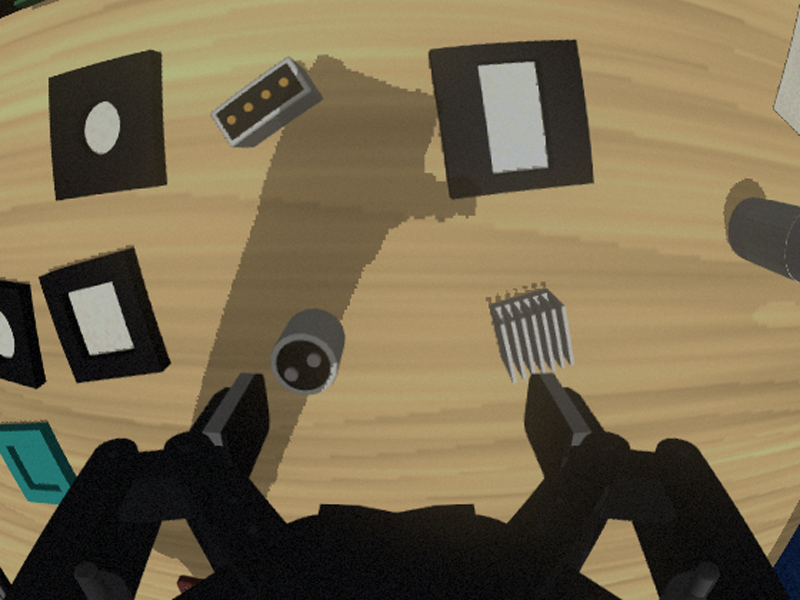

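View pics/w3b.png

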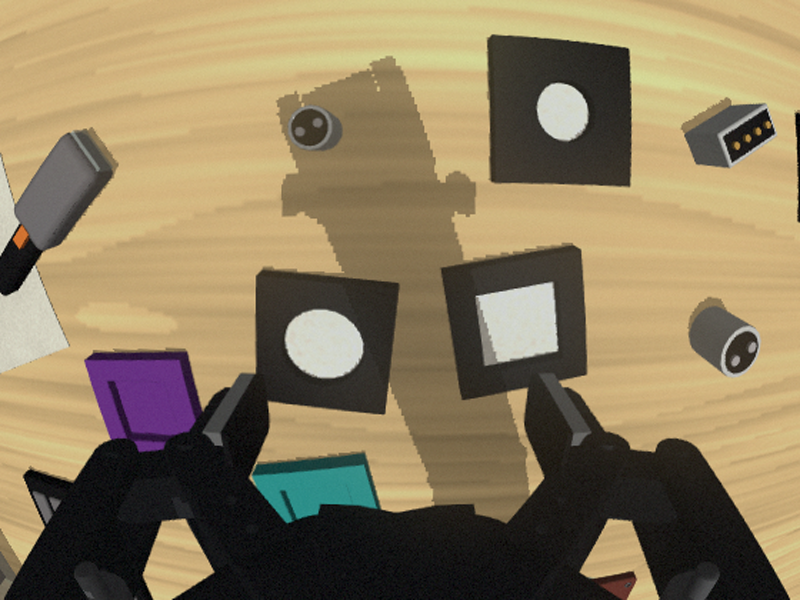

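Second and third views: in w2b the power module top is at (262,103), oblong tray (512,120), large capacitor top (303,363) and heat sink top (535,345). In w3b the small capacitor top is at (310,128), with trays small round (560,110), large round (325,343) and square (517,322).

```bash
cat > meas.py <<'E'
from h import *
import json
def load(n): return cv2.imread(f'pics/{n}.png'),json.load(open(n+'.json'))
def contour(mask,px):  # contour holding/nearest px (800-frame)
    cs,_=cv2.findContours(mask,cv2.RETR_EXTERNAL,cv2.CHAIN_APPROX_NONE);p=(px[0]*.7,px[1]*.7)
    return max((c for c in cs if len(c)>15),key=lambda c:cv2.pointPolygonTest(c,p,True))
def rect(P): 
    (c,sz,a)=cv2.minAreaRect((P*1000).astype(np.float32));return np.array(c)/1000,sz,a
def tray(n,px):
    im,s=load(n);g=im.max(2);m=((g<75)|(im.min(2)>110)).astype(np.uint8)  # black or white liner
    m=cv2.morphologyEx(m,cv2.MORPH_OPEN,np.ones((3,3)));c=contour(m,px)[:,0]
    lo=np.array([cast('wrist',p,0,s) for p in c]);hi=np.array([cast('wrist',p,.018,s) for p in c])
    cam=ray('wrist',(0,0),s)[0][:2];ctr,sz,a=rect(hi)
    for _ in range(2):
        t=np.radians(a);R=np.array([[np.cos(t),-np.sin(t)],[np.sin(t),np.cos(t)]])
        q=(hi-ctr)@R;v=(cam-ctr)@R;ax=np.argmax(abs(q),1);i=np.arange(len(q))
        near=(np.sign(q[i,ax])*v[ax]>.055)
        P=np.where(near[:,None],lo,hi);ctr,sz,a=rect(P)
    return ctr,sz,a
def top(n,px,z,bright=False,r=45):
    im,s=load(n);g=im.max(2);box=np.zeros(g.shape,np.uint8);cv2.circle(box,(int(px[0]*.7),int(px[1]*.7)),r,1,-1)
    m=((g>bright) if bright else (g<60)).astype(np.uint8)&box
    if bright: m=m&((im.max(2).astype(int)-im.min(2))<25)
    m=cv2.morphologyEx(m,cv2.MORPH_CLOSE,np.ones((7,7)) if bright else np.ones((3,3)))
    c=contour(m,px)[:,0];return rect(np.array([cast('wrist',p,z,s) for p in c]))
if __name__=='__main__':
    f=lambda k,n,r:print(k,n,r[0].round(4),np.round(r[1],1),round(r[2],1))
    for k,n,p in[('t_ob','w2',(455,120)),('t_ob','w1',(600,112)),('t_sr','w3',(560,60)),('t_sr','w2',(65,130)),('t_sr','w1',(280,60)),('t_sq','w3',(460,300)),('t_sq','w1',(255,225)),('t_sq','w2',(60,300)),('t_lr','w3',(275,300)),('t_lr','w1',(135,240))]: f(k,n,tray(n,p))
    for k,n,p,z in[('small','w3',(310,128),.055),('small','w1',(140,119),.055),('big','w2',(303,363),.055),('big','w1',(502,278),.055),('big','w3',(741,351),.055),('pm','w2',(262,103),.05),('pm','w1',(487,82),.05),('pm','w3',(752,136),.05)]: f(k,n,top(n,p,z,r=30))
    for n,p in(('w2',(535,345)),('w1',(658,265))):
        for b in(100,125): f('heat',n,top(n,p,.045,b,r=35))
E
python3 meas.py
```

```text
t_ob w2 [ 0.6386 -0.2542] [113.9 110.3] 8.6Traceback (most recent call last):
  File "meas.py", line 28, in <module>
    for k,n,p in[('t_ob','w2',(455,120)),('t_ob','w1',(600,112)),('t_sr','w3',(560,60)),('t_sr','w2',(65,130)),('t_sr','w1',(280,60)),('t_sq','w3',(460,300)),('t_sq','w1',(255,225)),('t_sq','w2',(60,300)),('t_lr','w3',(275,300)),('t_lr','w1',(135,240))]: f(k,n,tray(n,p))
                                                                                                                                                                                                                                                                     ~~~~^^^^^
  File "meas.py", line 12, in tray
    lo=np.array([cast('wrist',p,0,s) for p in c]);hi=np.array([cast('wrist',p,.018,s) for p in c])
                                                               ~~~~^^^^^^^^^^^^^^^^^^
  File "h.py", line 12, in cast
    o,d=ray(n,p,s);return (o+d*(z-o[2])/d[2])[:2]
        ~~~^^^^^^^
  File "h.py", line 5, in ray
    m=arm.camera_model(n);K=m['camera_matrix'];x=np.array([(p[0]-K[0][2])/K[0][0],(p[1]-K[1][2])/K[1][1]])
ValueError: time passes only in moves, steps and waits
```

```bash
sed -i 's/^def ray/import functools\ncm=functools.lru_cache(None)(lambda n:arm.camera_model(n))\ndef ray/; s/m=arm.camera_model(n);K/m=cm(n);K/' h.py; python3 meas.py
```

```text
t_ob w2 [ 0.6386 -0.2542] [113.9 110.3] 8.6
t_ob w1 [0.6649 0.0399] [728.4 158.4] 87.8
t_sr w3 [0.3388 0.1679] [1598.8  955.6] 89.1
t_sr w2 [0.6648 0.0044] [147.7 390. ] 1.5
t_sr w1 [0.6649 0.0399] [728.4 158.4] 87.8
t_sq w3 [0.3388 0.1679] [1598.8  955.6] 89.1
t_sq w1 [0.4728 0.1033] [115.2 115.8] 10.4
t_sq w2 [0.4708 0.1105] [117.  128.4] 10.7
t_lr w3 [0.3388 0.1679] [1598.8  955.6] 89.1
t_lr w1 [0.4556 0.2644] [118.6 118.2] 85.2
small w3 [0.622  0.2465] [ 7.  10.6] 30.1
small w1 [0.6264 0.2553] [20.9 20.8] 34.8
big w2 [ 0.4609 -0.1014] [38.  39.5] 84.3Traceback (most recent call last):
  File "meas.py", line 29, in <module>
    for k,n,p,z in[('small','w3',(310,128),.055),('small','w1',(140,119),.055),('big','w2',(303,363),.055),('big','w1',(502,278),.055),('big','w3',(741,351),.055),('pm','w2',(262,103),.05),('pm','w1',(487,82),.05),('pm','w3',(752,136),.05)]: f(k,n,top(n,p,z,r=30))
                                                                                                                                                                                                                                                        ~~~^^^^^^^^^^^^
  File "meas.py", line 25, in top
    c=contour(m,px)[:,0];return rect(np.array([cast('wrist',p,z,s) for p in c]))
      ~~~~~~~^^^^^^
  File "meas.py", line 6, in contour
    return max((c for c in cs if len(c)>15),key=lambda c:cv2.pointPolygonTest(c,p,True))
ValueError: max() iterable argument is empty
```

```bash
python3 - <<'E'
import re
t=open('meas.py').read()
t=t.replace("m=((g<75)|(im.min(2)>110)).astype(np.uint8)  # black or white liner","m=((g<75)&(g.astype(int)-im.min(2)<28)).astype(np.uint8)")
t=t.replace("(g<60)).astype","(g<T)).astype").replace("r=45)","r=45,T=85)").replace("len(c)>15","len(c)>12").replace("np.ones((3,3))\n    c=","np.ones((5,5))\n    c=")
open('meas.py','w').write(t)
import cv2
for n,p in(('w1',(502,278)),('w3',(310,128)),('w3',(741,351)),('w2',(262,103))):
    im=cv2.imread(f'pics/{n}.png').max(2);x,y=int(p[0]*.7),int(p[1]*.7);print(n,im[y,x-24:x+25:2],im[y-24:y+25:2,x])
E
python3 meas.py
```

```text
w1 [171 171 140  80  79 178 123  63  63  62  62  66  63  63  66  72 155 155
 147  64  66 175 170 177 175] [118  89  86  88 132 181  97  62  63  62  63  63  63  61  83 126 106  66
  64  63 146 173 179 180 183]
w3 [205 206 165 141 130 119  65  95 116  99  65  60  61  66  66  77  60  61
  95 135  92  90  90 107 135] [145 143 144 145 125 140  64  63  61  62  65  64  61  62  63  60  59  64
  60 132 122 139 142 146 149]
w3 [ 87  89  85  84  84  88 197 142  53  56  54  52  57  51  52 149 163  96
 188 203 205 205 207 206 202] [207 158  94  93 134 193 118  53  54  52  52  52  57  52  56  50  54  56
  52  51 188 207 209 212 210]
w2 [158  56  57  57  48  54  68 137 115  54  55  56  54  54  54  55  51  51
  51  58 109 111 103  83  73] [178 175 143 159  73  58  58  53 104 136  91  57  54  54  53  52  48  62
 142 148  87  78  81  80  78]
t_ob w2 [ 0.6387 -0.2543] [113.9 110.3] 8.7
t_ob w1 [ 0.639  -0.2547] [112.  109.5] 8.4
t_sr w3 [0.6467 0.0741] [113.4 109.8] 1.4
t_sr w2 [0.6456 0.0756] [114.7 111.7] 3.3
t_sr w1 [0.6467 0.0766] [114.  113.3] 1.4
t_sq w3 [0.2068 0.2051] [ 663.1 1540.8] 0.1
t_sq w1 [0.4726 0.1034] [115.4 115.7] 10.7
t_sq w2 [0.4709 0.1106] [116.2 128.9] 10.3
t_lr w3 [0.2068 0.2051] [ 663.1 1540.8] 0.1
t_lr w1 [0.4556 0.2644] [118.6 118.2] 85.2
small w3 [0.6264 0.2545] [22.8 22.7] 43.3
small w1 [0.6238 0.2406] [52.4 25.5] 83.4
big w2 [ 0.4608 -0.1014] [40.1 40.5] 27.6
big w1 [ 0.4613 -0.1022] [38.3 38. ] 3.2
big w3 [ 0.4608 -0.1033] [38.6 37.1] 19.8
pm w2 [ 0.6453 -0.0787] [22.1 56.9] 31.9
pm w1 [ 0.645 -0.079] [21.7 57.8] 32.0
pm w3 [ 0.645  -0.0804] [22.2 58.6] 31.6
heat w2 [ 0.4787 -0.2719] [64.4 50.6] 16.8
heat w2 [ 0.4788 -0.2721] [63.7 50.2] 16.7
heat w1 [ 0.4767 -0.267 ] [62.1 62. ] 16.8
heat w1 [ 0.4779 -0.2729] [60.9 50. ] 16.7
```

```bash
python3 - <<'E'
from meas import *
import meas
oc=meas.contour
def roi(r):
    def c(m,px):
        b=np.zeros_like(m);cv2.circle(b,(int(ctr[0]*.7),int(ctr[1]*.7)),r,1,-1);return oc(m&b,px)
    return c
# white liner: near boundary is the rim (z .018), far one the floor (z .006)
def liner(n,px,half):
    im,s=load(n);g=im.max(2);m=((im.min(2)>95)&(g.astype(int)-im.min(2)<40)).astype(np.uint8)
    m=cv2.morphologyEx(m,cv2.MORPH_CLOSE,np.ones((5,5)));b=np.zeros_like(m);cv2.circle(b,(int(px[0]*.7),int(px[1]*.7)),40,1,-1)
    c=oc(m&b,px)[:,0];cam=ray('wrist',(0,0),s)[0][:2]
    lo=np.array([cast('wrist',p,.006,s) for p in c]);hi=np.array([cast('wrist',p,.018,s) for p in c])
    ct,_,_=rect(lo);d=cam-ct;near=(lo-ct)@d>0
    return rect(np.where(near[:,None],hi,lo))
for k,n,p in(('sq','w3',(517,322)),('sq','w1',(300,253)),('sq','w2',(100,318)),('lr','w3',(325,343)),('lr','w1',(168,272)),('sr','w3',(563,112)),('sr','w2',(102,127)),('ob','w2',(513,120)),('ob','w1',(637,112))):
    r=liner(n,p,0);print(k,n,r[0].round(4),np.round(r[1],1),round(r[2],1))
D=np.radians
for nm,x,y,z,Y in[('big',.461,-.102,.092,[0,90,45]),('t_lr',.456,.264,.098,[0,90,45]),('small',.6265,.255,.092,[0,90,45]),('t_sr',.6465,.0755,.098,[0,90,45]),('heat',.472,-.274,.088,[16.7,106.7]),('t_sq',.472,.105,.094,[10.7,100.7]),('pm',.645,-.079,.09,[121.9]),('t_ob',.6388,-.2545,.096,[8.6])]:
    for w in Y:
        for h in(0,180): 
            q=arm.solve_ik([x,y,z],down(D(w+h)));q2=arm.solve_ik([x,y,z+.1],down(D(w+h)));print(nm,w+h,None if q is None else np.round(q,2)[[0,6]],q2 is not None)
E
```

```text
sq w3 [0.4756 0.1004] [67.2 66.8] 10.7
sq w1 [0.476  0.1015] [66.  67.1] 10.4
sq w2 [0.4756 0.102 ] [66.  67.7] 10.6
lr w3 [0.4587 0.2583] [65.3 66.1] 61.3
lr w1 [0.459 0.259] [63.9 66.1] 24.4
sr w3 [0.645 0.074] [45.4 45.2] 0.8
sr w2 [0.6452 0.0754] [46.3 44. ] 85.3
ob w2 [ 0.6378 -0.2544] [81.7 46.8] 8.6
ob w1 [ 0.6377 -0.2549] [81.  47.7] 8.9
big 0 [-0.62 -1.19] True
big 180 [-0.25  1.8 ] True
big 90 [-0.45  0.3 ] True
big 270 [-0.77 -2.65] False
big 45 [-0.54 -0.45] True
big 225 [1.08 2.1 ] True
t_lr 0 [-1.32 -1.85] True
t_lr 180 [-1.14  1.18] True
t_lr 90 [-1.21 -0.35] True
t_lr 270 [0.29 2.08] True
t_lr 45 [-1.31 -1.07] True
t_lr 225 [0.29 1.3 ] True
small 0 [-0.93 -1.7 ] True
small 180 [0.18 0.7 ] True
small 90 [-0.8  -0.23] True
small 270 [0.28 2.18] True
small 45 [-0.87 -0.96] True
small 225 [0.28 1.39] True
t_sr 0 [-0.68 -1.44] True
t_sr 180 [0.58 0.88] True
t_sr 90 [-0.53  0.02] True
t_sr 270 [0.58 2.45] True
t_sr 45 [-0.61 -0.7 ] True
t_sr 225 [0.58 1.66] True
heat 16.7 [-0.21 -0.49] True
heat 196.7 [1.33 1.82] True
heat 106.7 [-0.04  0.96] True
heat 286.7 [-0.33 -1.96] True
t_sq 10.7 [-1.05 -1.42] True
t_sq 190.7 [0.64 1.05] True
t_sq 100.7 [-0.83  0.04] True
t_sq 280.7 [0.64 2.62] False
pm 121.9 [-0.24  0.79] True
pm 301.9 [-0.57 -2.09] True
t_ob 8.6 [-0.26 -0.68] True
t_ob 188.6 [1.03 1.53] True
```

```bash
cat > pp.py <<'E'
from h import *
D=np.radians;UP=.2
def pick(x,y,yaw,zg):
    o=down(D(yaw));arm.set_gripper(1.0);arm.reach([x,y,UP],o);arm.move_straight([x,y,zg+.054],o,feed=.12)
    arm.set_gripper(0.0,40);s=arm.state();print('grip',s['opening'],s['grasp_force'],s['eef_pos'].round(4))
    arm.move_straight([x,y,UP+.02],o,feed=.15);s=arm.state();print('lift',s['opening'],s['contact_force'].round(2),s['time'])
    return s['opening']
def place(x,y,yaw,zg):
    o=down(D(yaw));arm.reach([x,y,UP+.02],o);z=zg+.054+.006
    arm.move_straight([x,y,z+.012],o,feed=.12);hit=arm.move_straight([x,y,z-.0015],o,feed=.03,max_force=6)
    s=arm.state();print('down',hit,s['eef_pos'].round(4),'nominal',z,s['contact_force'].round(1))
    arm.set_gripper(1.0);arm.move_straight([x,y,UP],o,feed=.15);print(arm.state()['time'])
def job(p,t,yp,yt,zg,width):
    w=pick(*p,yp,zg);assert abs(w*.085-width)<.012,w
    place(*t,yt,zg)
E
python3 - <<'E'
from pp import *
job((.461,-.102),(.4588,.2587),90,90,.038,.05)
cv2.imwrite('pics/s1.png',arm.read_camera('wrist')[:,:,::-1])
E
```

```text
grip 0.5693646280882708 41.13472520839423 [ 0.4613 -0.1019  0.0926]
lift 0.566633508442602 [ 0.17 -0.49 -2.06] 9.2333
down True [0.459  0.2589 0.0986] nominal 0.098 [-1.1  0.7  4.9]
13.3583
```

View pics/s1.png

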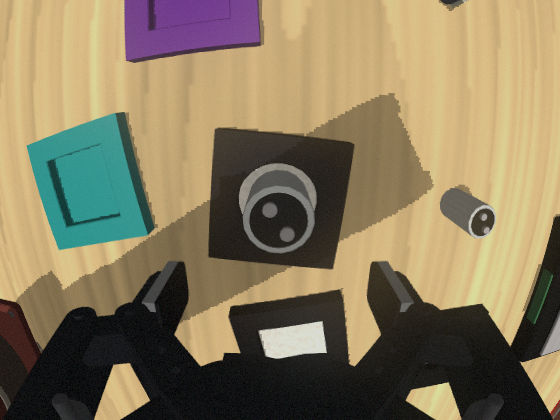

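The large capacitor stands upright in the round recess at (278,205), with the liner visible around it. The contact height was nominal. On to the other three.

```bash
python3 - <<'E'
from pp import *
job((.6264,.2547),(.645,.0747),90,90,.038,.03)
job((.4723,-.2742),(.4757,.1013),106.7,100.6,.034,.05)
job((.6451,-.0791),(.6378,-.2546),121.9,8.7,.036,.03)
arm.reach([.5,0,.4],down(0));im=arm.read_camera('wrist')[:,:,::-1]
cv2.imwrite('pics/f.png',cv2.resize(im,(800,600),interpolation=cv2.INTER_CUBIC));print(arm.state()['time'])
cv2.imwrite('pics/fs.png',arm.read_camera('scene')[:,:,::-1])
E
```

```text
grip 0.3406850074123388 39.54199108178727 [0.6266 0.2548 0.0924]
lift 0.3352902222153189 [-0.22 -0.21 -1.88] 16.9417
down True [0.6451 0.0748 0.0983] nominal 0.098 [-2.3  0.2  7.8]
20.6083
grip 0.5767457639618049 42.4242889881134 [ 0.4727 -0.2743  0.0886]
lift 0.579803646592248 [-1.02 -0.53 -2.31] 24.8167
down True [0.4758 0.1015 0.0944] nominal 0.094 [-0.7 -0.3  5.7]
29.0417
grip 0.34356654396769526 40.55785775184631 [ 0.6452 -0.0791  0.0903]
lift 0.34693307386830324 [-0.08 -0.33 -3.39] 32.8667
down True [ 0.6379 -0.2545  0.0962] nominal 0.096 [-1.3  0.7  5.6]
37.15
38.5917
```

View pics/f.png

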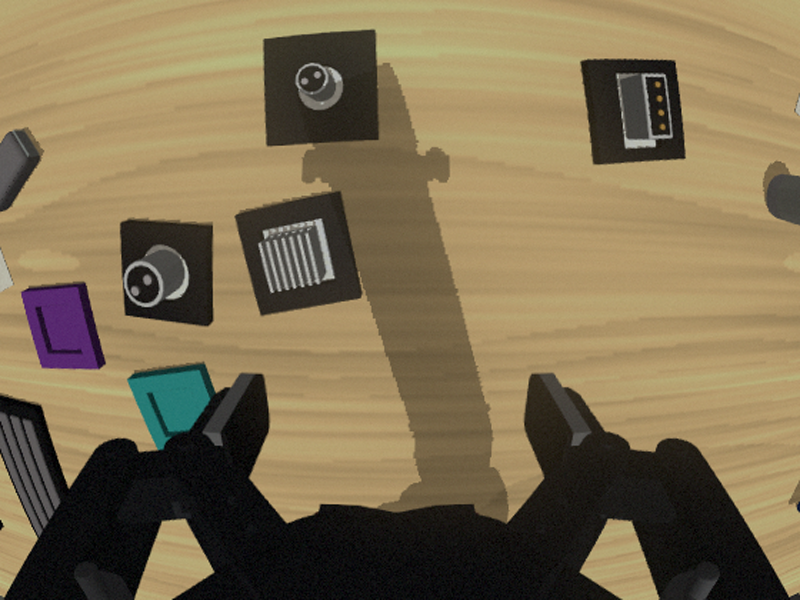

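View pics/fs.png

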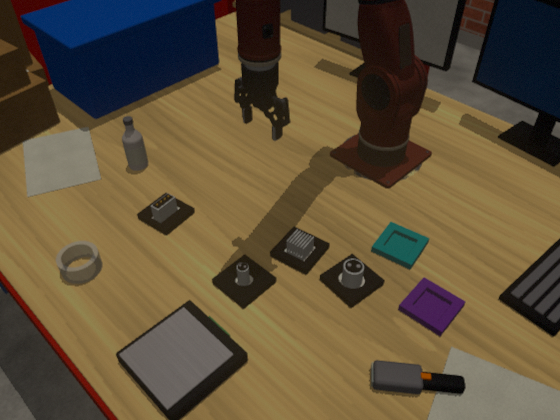

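All four parts stand upright in their recesses: scene view (166,208), (244,275), (300,245) and (352,272). The bottle and scanner have not moved.

```bash
python3 -c "
from rig import arm
print(arm.sign_off())"
```

```text
the job is handed in; nothing more can be done
None
```

The job is handed in: all four parts stand upright in their matching trays after about 39 s of robot time, and the final pictures show the spray bottle and scanner where they were.

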